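# Refill the gift-box flow lane

### The arm

A 7-joint arm with a two-finger parallel gripper is mounted at the origin on the work surface. World frame = base frame: x ahead of the robot, y to its left, z up, the work surface at z = 0. Lengths are in m, angles in rad, forces in N, time in s.
With the tool pointing down it reaches from about 0.4 to 0.875 m from the base axis. Payload 19.3 kg.
Tool frame: the origin (TCP) lies midway between the tips of the shut fingers; the grasp point (between the pads) lies 19 mm behind it; x points along the fingers, y is the direction in which the jaws open and shut, and the axes are right-handed (so a half turn about x gives the same grasp; the last joint's range is limited). The gripper opens to 85 mm and grips with 20 to 120 N. Pads are 22 mm wide; open, the fingers measure 114 mm over their backs; the gripper's body (76 mm by 85 mm) begins 54 mm behind the grasp point. The pads swing forward as they close: fully open they stand 13 mm farther back than shut.
Start: joints at [-1.284, 0.521, -0.036, 1.599, 0.021, 1.021, -0.113], TCP at [0.218, 0.586, 0.205] pointing down, gripper open.
Joint ranges: [-2.91, 2.91], [-0.3, 2.13], [-1.5, 1.42], [0.17, 2.43], [-1.26, 4.41], [0.16, 1.93], [-2.52, 2.52]. Speed limits (rad/s): [1.89, 1.89, 2.39, 2.39, 3.01, 3.01, 3.01].

### API

Orientations are given as [roll, pitch, yaw] about the fixed x, y, z axes, in that order (R = Rz(yaw) Ry(pitch) Rx(roll)).
In Python, from workcell import bot gives the robot as it stands. The module is installed in compiled form; this text tells all that it offers.
- The arm moves only by the tool servo_tool, never from a script. Its argument "targets" is a list of rows, each an object of numbers: "x", "y", "z": the shift along the tool's x, y, z as a fraction of full scale; "wx", "wy", "wz": the turn, a rotation vector about the tool's x, y, z as a fraction of full scale. A call has 1 to 12 rows; each row is the pose to reach, as a shift and turn from the pose measured when the call began, along the tool's axes at that moment, turning the shorter way round; what a row does not reach only later rows make up. Full scale, the value 1, is 40 cm for a shift and 360 degrees for a turn. A row lasts 1/8 s, in which the tool goes at most 62.5 mm and 10.7 degrees, less where a joint would pass 70% of its speed; a pose out of reach is approached as far as the arm can. A call with a number of a shift or a turn outside -1 to 1 is refused whole. A call with a gripper value outside its range is refused whole. "grip" is the gripper command: -1 is shut, 1 is fully open, values between are in proportion, set as the call begins (left out, the last holds). The fingers move at their own pace and stop on an object; "squeeze" is the grip in N (left out, the last holds). Time passes only in rows, so rows that repeat a pose let the fingers close. It gives the time, the measured TCP pose, the force and the opening at its end, in the units of the state.
- bot.observe(): the state, without advancing time (a new reading comes with each control period).
- bot.grab_frame(name): name is "scene" or "top" or "wrist"; returns (picture, depth): 480x640x3 uint8, red, green, blue; 480x640 float32, m along the optical axis (not along the pixel's ray), 0 where there is no reading.
- bot.get_calibration(name): a dict with "intrinsics" (3x3 intrinsics, pixels), "R" (3x3) and "t" (3): a world point X has camera coordinates R X + t. Camera axes: x right, y down, z forward; pixel columns grow to the right and rows downward; lengths in m; the calibration is good to about 2 mm. A picture is of the moment at which its call begins: read the wrist's pose just before it. get_calibration takes no time and is no camera call; for the wrist camera it gives the pose at the moment of the call.
- bot.job_done(): hands the job in, once; it reports no verdict.
Trained networks look in the newest picture that a camera, given by its name, has taken for a name from the list of things; names that differ only in an ending like _2 or _b are one class to them, and where a whole thing is asked for, a point or a joint stands for the part that bears it (a point fixed in the world has none). Each returns a list of dicts, best first, with "confidence" (0 to 1); they miss things now and then, are a little off and sometimes report something else, mostly with a low value. They report only what shows in the picture. A call takes as long as a camera call.
- bot.trace(camera, target): "mask" (480x640 bool, what is visible of it) and "pixel" ([column, row] in pixels, amid what is visible of it).
The state is a dict: "clock": time; "qpos": joint angles; "qd": joint speeds; "joint_efforts": joint torques, N m; "position": TCP position; "tool_rot": TCP orientation; "force": force on the tool from outside, world axes, zero at the start; "moment": the same for the moment, N m; "grip_width": finger opening in m.
Only numpy, scipy, OpenCV 4.12 (cv2) and the standard library are available. Lean on these libraries where they do the work, as an engineer would, in place of code of your own. Each camera call takes 0.05 s, during which the arm holds its last target. There are 200 camera calls.

### The job

Refill the gift-box dispenser with the yellow box lying on the desk: set it gently on the level load tray, lid up and lengthwise in front of the lane that already holds a yellow box, and let go of it. Then push it over the edge so that it slides down the rollers and comes to rest against the yellow box ahead. Leave the boxes already in the lanes where they are and do not disturb the ring stands and the bust.

Things in the scene. Friction and masses are not known exactly. Their poses are not given: they have to be found in the camera images.
- gift_center (a point): Centre of the yellow gift box to load: 100 mm long (its x), 66 mm wide (its y), 45 mm tall (its z, up; lid on top with a small gold disc), about 0.13 kg, rigid and closed. It lies flat on the desk, to the right of the dispenser as the robot sees it. Turned half round it is the same.
- dispenser: Two-lane tabletop gravity-feed dispenser of aluminium, fixed, 450 mm long, 200 mm wide. Origin on the desk under its middle; x points downhill, y across the lanes, z up. Uphill end: a level load tray. From the edge at x = -60 mm two roller lanes fall at 18 degrees over 300 mm to a clear stop plate. The rollers turn freely: a box whose middle has passed the edge tips onto them and runs down by itself.
- load_tray (a point): Centre of the level load tray's top face, 135 mm above the desk; axes as the dispenser's. The tray is 155 mm long (x) and 200 mm wide (y), without rims, and ends 10 mm short of the edge where the lanes begin; a nose roller at the edge is level with it.
- lane_left (a point): Mouth of the lane at the dispenser's y = +55 mm: on its centre line at the edge, at tray height (135 mm); axes as the dispenser's. The lane is 76 mm wide between black guides 28 mm high: no room for fingers beside a box. Flared plates 30 mm high lead in, over the tray from 37 mm uphill of the edge, where they open to about 100 mm.
- lane_right (a point): Mouth of the other lane, at the dispenser's y = -55 mm; otherwise the same.
- yellow_ahead_center (a point): Centre of the yellow box already in a lane, lying lengthwise on the rollers against the stop plate: same size as the box to load; its x points down the lane (18 degrees below level), its z off the rollers. It may be in either lane (y = +55 or -55 mm of the dispenser). The loaded box ends up 100 mm uphill of it, centre to centre.
- green_ahead_center (a point): Centre of the dark green box of the same size, lying in the other lane against the stop plate; axes as for the yellow one. It stays.
- gift: The yellow box to load, as gift_center, but with the origin at the centre of its underside.
- ring_stand_a: Black ring display stand, 52 x 52 mm and 113 mm tall, with a silver ring, loose; origin at the centre of its underside. Bystander, stands far right.
- ring_stand_b: The same with a gold ring, near left. Bystander.
- bust: Black necklace bust, 148 mm wide and 190 mm tall, loose, on an 85 x 115 mm foot; origin at the centre of its underside. Bystander, beyond the dispenser.

How it is judged:
On the way:
1. the yellow box stands flat on the load tray, lengthwise in front of the lane with the yellow box (within 20 mm of its centre line and 0.25 rad), let go (x of gift_center in the frame of dispenser between -0.21 and -0.062 m and z of gift_center in the frame of dispenser between 0.152 and 0.163 m and y of gift_center in the frame of yellow_ahead_center between -0.02 and 0.02 m and angle between the x axis of gift_center and the x axis of dispenser, either way round below 0.25 rad and angle between gift_center's own z axis and vertical below 0.08 rad and contact force between the fingers and gift below 0.1 N), for 0.2 s.
At the end, for the whole second after the job is handed in: the yellow box lies lid up on the rollers behind the yellow box ahead, touching it (centres 95 to 107 mm apart along the lane, within 13 mm sideways and 8 mm off the rollers), at rest and released; both boxes already in the lanes are within 12 mm of where they started (x of gift_center in the frame of yellow_ahead_center between -0.107 and -0.095 m and y of gift_center in the frame of yellow_ahead_center between -0.013 and 0.013 m and z of gift_center in the frame of yellow_ahead_center between -0.008 and 0.008 m and angle between gift_center's own z axis and vertical between 0.22 and 0.41 rad and distance of each of yellow_ahead_center, green_ahead_center from where it was at the start of the episode below 0.012 m and linear speed of gift below 0.02 m/s and contact force between the fingers and gift below 0.1 N).
It fails at once if the yellow box is dropped or flung (faster than 0.9 m/s while not held) (linear speed of gift above 0.9 m/s and contact force between the fingers and gift below 0.1 N).
It fails at once if the yellow box is tipped over (more than 0.9 rad) (angle between gift_center's own z axis and vertical above 0.9 rad).
It fails at once if a ring stand or the bust is moved more than 25 mm (distance of any of ring_stand_a, ring_stand_b, bust from where it was at the start of the episode above 0.025 m).
It fails at once if the green box is moved more than 25 mm (distance of green_ahead_center from where it was at the start of the episode above 0.025 m).
It also fails if it takes over 43 s, if anything falls off the work surface, if the arm or the gripper's body presses on something with over 40 N, if the wrist force passes 120 N, or if a joint passes its speed limit or range.

## Working session

There is one attempt and no reset: what is moved stays moved. The work goes in short steps, Python scripts to look and compute and a tool call to move; the robot and the scene stay as the last step left them, time stands still between calls to the robot, and variables do not carry over. Pictures are saved under pics/ and viewed, on a budget of 10 in all, crops included, one or two more only if the job needs it, and the job is handed in when it is done.

Besides the shell and the picture viewer there is one more tool, called after "Request:" as name(argument=value, ...) on one line, values as JSON. servo_tool: Moves the arm, as the interface text tells. Shift numbers are shares of 40 cm and turn numbers shares of 360 degrees, none past 1 either way. Its arguments: {"type":"object","properties":{"targets":{"type":"array"},"grip":{"type":"number"},"squeeze":{"type":"number"}},"required":["targets"]}

```bash
mkdir -p pics; cat > h.py <<'E'
import numpy as np, cv2
from scipy.spatial.transform import Rotation as Rn
from workcell import bot
def world(cam,depth,mask,cal=None):
    c=cal or bot.get_calibration(cam); v,u=np.nonzero(mask&(depth>0)); d=depth[v,u]
    K=np.array(c["intrinsics"]); p=np.linalg.inv(K)@np.vstack([u*d,v*d,d])
    return (np.array(c["R"]).T@(p-np.array(c["t"])[:,None])).T
def save(name,img): cv2.imwrite("pics/"+name,img[:,:,::-1])
E
python3 - <<'E'
from h import *
print(bot.observe())
for c in("scene","top"):
    i,d=bot.grab_frame(c); save(c+"1.png",i); np.savez(c+"1",i=i,d=d)
    for n in("gift","dispenser","yellow_ahead_center","green_ahead_center","ring_stand_a","bust"):
        for r in bot.trace(c,n):
            P=world(c,d,r["mask"])
            print(c,n,round(r["confidence"],2),r["pixel"],r["mask"].sum(),np.median(P,0).round(3),P.min(0).round(3),P.max(0).round(3))
E
```

```text
{'clock': 0.0, 'qpos': array([-1.28420535,  0.52200698, -0.03633349,  1.59999599,  0.02118378,
        1.02109049, -0.11281993]), 'qd': array([ 8.40322455e-04, -1.46237524e-03,  9.12502551e-05,  6.02418656e-04,
        5.32470815e-04, -1.06659052e-04, -9.57880008e-04]), 'joint_efforts': array([-2.96123471e-03, -9.27084374e+01,  1.97891928e+00, -3.69932234e+01,
        1.77733734e-02,  8.18732340e-03, -3.66649840e-05]), 'position': array([0.21819527, 0.5852905 , 0.20413436]), 'tool_rot': array([-1.51479829,  1.56967981, -1.87162259]), 'force': array([0.37778142, 0.47839582, 0.19419966]), 'moment': array([ 0.00308253,  0.01630955, -0.0263139 ]), 'grip_width': 0.08542104163034683}
scene gift 0.91 [263.1, 214.1] 897 [ 0.495 -0.317  0.042] [ 0.446 -0.397 -0.003] [ 0.519 -0.279  0.049]
scene gift 0.46 [346.7, 275.5] 15324 [0.599 0.092 0.105] [ 0.28  -0.281 -0.005] [0.703 0.341 0.168]
scene dispenser 0.85 [350.3, 276.7] 15003 [0.6   0.094 0.107] [ 0.312 -0.29  -0.005] [0.703 0.341 0.168]
scene yellow_ahead_center 0.6 [430.9, 315.8] 1733 [0.554 0.29  0.097] [ 0.412  0.194 -0.005] [0.585 0.34
[... 261 characters left out ...]
 [ 0.801 -0.107  0.081] [ 0.755 -0.198 -0.001] [ 0.846 -0.053  0.189]
top gift 0.95 [431.4, 266.4] 883 [ 0.479 -0.332  0.044] [ 0.448 -0.383  0.018] [ 0.515 -0.281  0.052]
top yellow_ahead_center 0.91 [206.0, 238.0] 1060 [0.541 0.279 0.1  ] [0.505 0.229 0.002] [0.583 0.361 0.119]
top green_ahead_center 0.58 [208.8, 194.9] 1081 [0.648 0.266 0.098] [ 0.611  0.216 -0.001] [0.69 0.35 0.12]
top ring_stand_a 0.96 [180.1, 333.9] 544 [0.288 0.32  0.088] [ 0.261  0.303 -0.005] [0.317 0.378 0.115]
top ring_stand_a 0.89 [447.8, 200.3] 524 [ 0.66  -0.376  0.078] [ 0.642 -0.435 -0.005] [ 0.701 -0.357  0.113]
top bust 0.62 [298.2, 223.5] 10066 [0.566 0.027 0.132] [ 0.449 -0.14  -0.007] [0.721 0.341 0.171]
```

View pics/top1.png

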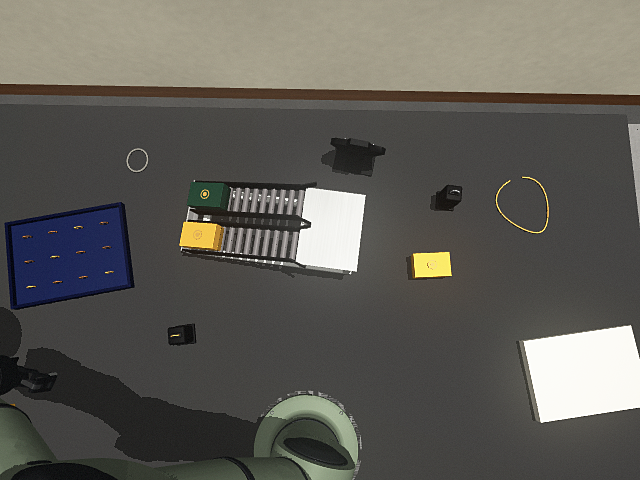

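View pics/scene1.png

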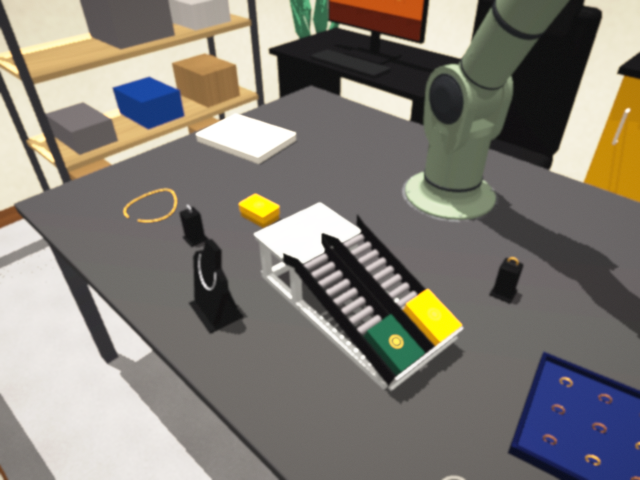

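```bash
python3 - <<'E'
from h import *
z=np.load("top1.npz");i,d=z["i"],z["d"]
P=world("top",d,np.ones(d.shape,bool))
def rect(Q,n):
    (c,s,a)=cv2.minAreaRect((Q[:,:2]*1000).astype(np.float32)); print(n,len(Q),np.round(c,1),np.round(s,1),round(a,1),"zmed",np.median(Q[:,2]).round(4))
# gift top
g=P[(P[:,0]>.42)&(P[:,0]<.55)&(P[:,1]<-.25)&(P[:,1]>-.41)&(P[:,2]>.035)&(P[:,2]<.06)];rect(g,"gift")
t=P[(P[:,2]>.130)&(P[:,2]<.140)&(P[:,0]>.35)&(P[:,0]<.75)&(P[:,1]<.06)&(P[:,1]>-.2)];rect(t,"tray")
c=bot.get_calibration("top");print(c)
for n in("yellow_ahead_center","green_ahead_center"):
    bot.grab_frame("top"); 
    for r in bot.trace("top",n)[:1]:
        Q=world("top",d,cv2.erode(r["mask"].astype(np.uint8),np.ones((3,3)))>0);Q=Q[Q[:,2]>.06];rect(Q,n)
        A=np.c_[Q[:,:2],np.ones(len(Q))];s=np.linalg.lstsq(A,Q[:,2],rcond=None)[0];print(s,np.degrees(np.arctan2(-s[1],-s[0])),Q.mean(0))
E
```

```text
gift 914 [ 480.6 -332.4] [ 66.3 101.1] 3.2 zmed 0.0439
tray 4832 [564.  -30.5] [202.9 207.2] 83.1 zmed 0.1344
{'intrinsics': array([[466.42918038,   0.        , 320.50750459],
       [  0.        , 466.42918038, 236.45457273],
       [  0.        ,   0.        ,   1.        ]]), 'R': array([[ 0.01038898, -0.99983783,  0.0147097 ],
       [-0.98339705, -0.01288117, -0.18100915],
       [ 0.18116927, -0.01258498, -0.9833714 ]]), 't': array([-0.03630834,  0.55158169,  1.21659907])}
yellow_ahead_center 946 [541.7 285.4] [104.2  62.9] 82.8 zmed 0.1008
[-0.01825011 -0.17219386  0.15845356] 83.95004622536581 [0.5404526  0.28139583 0.10013561]
green_ahead_center 955 [651.1 271.7] [101.7  65.5] 83.8 zmed 0.0996
[ 0.07114546 -0.18989872  0.10410634] 110.53843582494402 [0.64778343 0.26787509 0.09932405]
```

The top view shows the yellow gift at pixel (431,266) and the dispenser running downhill to the left, with its tray at (333,232). The lane holding yellow is the nearer one, box at (202,236); green is at (208,195). The scene view agrees. Next I'll fit the tray edges and work out the first move.

```bash
cat >> h.py <<'E'
def plan(x,y,z,yaw_deg):
    """pose fractions: tool x down, tool y axis at yaw_deg (or +180, nearer)"""
    o=bot.observe(); p=np.array(o["position"]); R=Rn.from_euler("xyz",o["tool_rot"]).as_matrix()
    best=None
    for k in(0,180):
        a=np.radians(yaw_deg+k); yv=np.array([np.cos(a),np.sin(a),0]); xv=np.array([0,0,-1.])
        T=np.c_[xv,yv,np.cross(xv,yv)]; w=Rn.from_matrix(R.T@T).as_rotvec()
        if best is None or np.linalg.norm(w)<np.linalg.norm(best): best=w
    s=R.T@(np.array([x,y,z])-p)
    print("t",round(o["clock"],2),"p",p.round(4),"yawY",np.degrees(np.arctan2(R[1,1],R[0,1])).round(1),"j1,j7",o["qpos"][[0,6]].round(2),"w",round(o["grip_width"],4),"F",np.round(o["force"],1))
    print("shift",(s/.4).round(4),"turn",(best/2/np.pi).round(4),"rows>=",round(max(np.linalg.norm(s)/.0625,np.degrees(np.linalg.norm(best))/10.7),1))
E
python3 - <<'E'
from h import *
z=np.load("top1.npz");i,d=z["i"],z["d"]
P=world("top",d,np.ones(d.shape,bool))
t=P[(abs(P[:,2]-.1345)<.004)&(P[:,0]>.4)&(P[:,0]<.75)&(P[:,1]<.04)&(P[:,1]>-.2)]
best=None
for a in np.arange(78,88,.25):
    r=np.radians(a);u=t[:,:2]@[np.cos(r),np.sin(r)];v=t[:,:2]@[-np.sin(r),np.cos(r)]
    lo=np.percentile(u,1);hv=np.percentile(v[u<lo+.1],[1,99])
    ext=(hv[1]-hv[0]); 
    if best is None or ext<best[0]: best=(ext,a,u.min(),v[u<lo+.1].min(),v[u<lo+.1].max())
    if a%1==0: print(a,ext.round(4),u.min().round(4),lo.round(4),v[u<lo+.1].min().round(4),v[u<lo+.1].max().round(4))
print(best)
plan(.55,.1,.30,-7); plan(.48,-.33,.2,3.2)
E
```

```text
78.0 0.1973 -0.0223 -0.0156 -0.6629 -0.4558
79.0 0.197 -0.0304 -0.0243 -0.6627 -0.457
80.0 0.1963 -0.0385 -0.0332 -0.6623 -0.458
81.0 0.1963 -0.0466 -0.0423 -0.6618 -0.459
82.0 0.1965 -0.0546 -0.0516 -0.6616 -0.4596
83.0 0.1966 -0.063 -0.0613 -0.6611 -0.46
84.0 0.1965 -0.0742 -0.071 -0.6612 -0.4591
85.0 0.1969 -0.0857 -0.0811 -0.6614 -0.4578
86.0 0.1966 -0.0971 -0.0915 -0.6614 -0.4564
87.0 0.1969 -0.1086 -0.1021 -0.6612 -0.4549
(np.float64(0.19617653989170114), np.float64(80.25), np.float64(-0.0405220556327835), np.float64(-0.6621503940585327), np.float64(-0.4582892369774341))
t 0.9 p [0.2183 0.5856 0.2047] yawY 69.6 j1,j7 [-1.28 -0.11] w 0.0853 F [ 0.4 -0.5 -0.9]
shift [-0.2382 -0.8479  1.2011] turn [0.2126 0.     0.    ] rows>= 9.5
t 0.9 p [0.2183 0.5856 0.2047] yawY 69.6 j1,j7 [-1.28 -0.11] w 0.0853 F [ 0.4 -0.5 -0.9]
shift [ 0.0119 -1.9163  1.4126] turn [0.1843 0.     0.    ] rows>= 15.2
```

Request:
servo_tool(targets=[{"x": -0.24, "y": -0.15, "z": 0.25, "wx": 0.03}, {"x": -0.24, "y": -0.6, "z": 1.0, "wx": 0.13}, {"x": -0.24, "y": -0.6, "z": 1.0, "wx": 0.13}, {"x": -0.24, "y": -0.6, "z": 1.0, "wx": 0.13}, {"x": -0.24, "y": -0.6, "z": 1.0, "wx": 0.13}, {"x": -0.24, "y": -0.6, "z": 1.0, "wx": 0.13}, {"x": -0.24, "y": -0.6, "z": 1.0, "wx": 0.13}, {"x": -0.24, "y": -0.6, "z": 1.0, "wx": 0.13}, {"x": -0.24, "y": -0.6, "z": 1.0, "wx": 0.13}], grip=1)

```text
$.targets[0]: bad value
```

```bash
python3 -c "
from h import *
plan(.49,-.1,.3,3.2);plan(.48,-.331,.2,3.2)"
```

```text
t 0.9 p [0.2183 0.5856 0.2047] yawY 69.6 j1,j7 [-1.28 -0.11] w 0.0853 F [ 0.4 -0.5 -0.9]
shift [-0.2382 -1.3688  1.2352] turn [0.1843 0.     0.    ] rows>= 11.9
t 0.9 p [0.2183 0.5856 0.2047] yawY 69.6 j1,j7 [-1.28 -0.11] w 0.0853 F [ 0.4 -0.5 -0.9]
shift [ 0.0119 -1.9186  1.4135] turn [0.1843 0.     0.    ] rows>= 15.3
```

Request:
servo_tool(targets=[{"x": -0.24, "y": -0.15, "z": 0.25, "wx": 0.03, "wy": 0, "wz": 0}, {"x": -0.24, "y": -0.6, "z": 1.0, "wx": 0.13, "wy": 0, "wz": 0}, {"x": -0.24, "y": -0.6, "z": 1.0, "wx": 0.13, "wy": 0, "wz": 0}, {"x": -0.24, "y": -0.6, "z": 1.0, "wx": 0.13, "wy": 0, "wz": 0}, {"x": -0.24, "y": -0.6, "z": 1.0, "wx": 0.13, "wy": 0, "wz": 0}, {"x": -0.24, "y": -0.6, "z": 1.0, "wx": 0.13, "wy": 0, "wz": 0}, {"x": -0.24, "y": -0.6, "z": 1.0, "wx": 0.13, "wy": 0, "wz": 0}, {"x": -0.24, "y": -0.6, "z": 1.0, "wx": 0.13, "wy": 0, "wz": 0}, {"x": -0.24, "y": -0.6, "z": 1.0, "wx": 0.13, "wy": 0, "wz": 0}], grip=1)

```text
clock: 2.02
position: [0.5113, 0.2177, 0.3013]
tool_rot: [0.849, 1.569, -0.33]
force: [0.3, 1.1, -0.1]
grip_width: 0.0854
```

```bash
python3 -c "
from h import *
plan(.48,-.331,.2,3.2)"
```

```text
t 2.02 p [0.5113 0.2177 0.3013] yawY 22.4 j1,j7 [-0.74 -0.02] w 0.0854 F [ 0.3  1.1 -0.1]
shift [ 0.2537 -0.5964  1.2376] turn [ 0.0535  0.0001 -0.0002] rows>= 8.9
```

Request:
servo_tool(targets=[{"x": 0, "y": -0.48, "z": 1.0, "wx": 0.0535, "wy": 0, "wz": 0}, {"x": 0, "y": -0.48, "z": 1.0, "wx": 0.0535, "wy": 0, "wz": 0}, {"x": 0, "y": -0.48, "z": 1.0, "wx": 0.0535, "wy": 0, "wz": 0}, {"x": 0, "y": -0.48, "z": 1.0, "wx": 0.0535, "wy": 0, "wz": 0}, {"x": 0, "y": -0.48, "z": 1.0, "wx": 0.0535, "wy": 0, "wz": 0}, {"x": 0, "y": -0.48, "z": 1.0, "wx": 0.0535, "wy": 0, "wz": 0}, {"x": 0, "y": -0.48, "z": 1.0, "wx": 0.0535, "wy": 0, "wz": 0}, {"x": 0.1, "y": -0.48, "z": 1.0, "wx": 0.0535, "wy": 0, "wz": 0}])

```text
clock: 3.02
position: [0.487, -0.2293, 0.2627]
tool_rot: [1.071, 1.565, -0.448]
force: [1.9, 1.0, -1.7]
grip_width: 0.0857
```

```bash
python3 - <<'E'
from h import *
c=bot.get_calibration("wrist");i,d=bot.grab_frame("wrist");save("w1.png",i)
P=world("wrist",d,np.ones(d.shape,bool),c)
g=P[(P[:,0]>.42)&(P[:,0]<.55)&(P[:,1]<-.25)&(P[:,1]>-.41)&(P[:,2]>.035)&(P[:,2]<.06)]
print(len(g)); 
if len(g)>50: print(cv2.minAreaRect((g[:,:2]*1000).astype(np.float32)),np.median(g[:,2]))
for r in bot.trace("wrist","gift")[:2]:
    Q=world("wrist",d,r["mask"],c);Q=Q[Q[:,2]>.035];print(r["confidence"],r["pixel"],cv2.minAreaRect((Q[:,:2]*1000).astype(np.float32)))
plan(.481,-.332,.12,3.2);plan(.481,-.332,.010,3.2)
E
```

```text
5104
((481.9759521484375, -334.5091552734375), (65.89643859863281, 101.25137329101562), 2.9040422439575195) 0.04447545861351635
0.81 [315.0, 274.5] ((481.9695129394531, -334.50653076171875), (65.8752670288086, 101.2800064086914), 2.866179943084717)
t 3.12 p [ 0.485  -0.2252  0.2586] yawY 3.1 j1,j7 [-0.09  0.6 ] w 0.0854 F [-0.2  1.4  0.7]
shift [ 0.3464 -0.0233  0.2665] turn [-0.0003 -0.0001  0.0005] rows>= 2.8
t 3.12 p [ 0.485  -0.2252  0.2586] yawY 3.1 j1,j7 [-0.09  0.6 ] w 0.0854 F [-0.2  1.4  0.7]
shift [ 0.6214 -0.0224  0.2667] turn [-0.0003 -0.0001  0.0005] rows>= 4.3
```

View pics/w1.png

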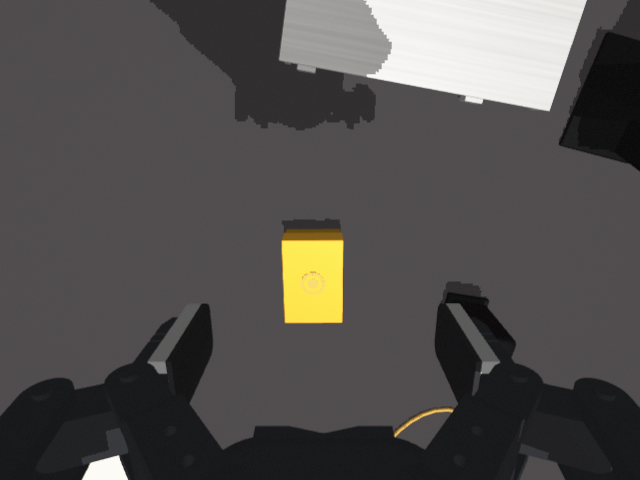

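The wrist view shows the box at (313,280), clear of everything and between the fingers. Its measured centre is (0.482, -0.334), so I'll descend and grip.

Request:
servo_tool(targets=[{"x": 0.15, "y": -0.0215, "z": 0.16, "wx": 0, "wy": 0, "wz": 0}, {"x": 0.3, "y": -0.0215, "z": 0.271, "wx": 0, "wy": 0, "wz": 0}, {"x": 0.4, "y": -0.0215, "z": 0.271, "wx": 0, "wy": 0, "wz": 0}, {"x": 0.48, "y": -0.0215, "z": 0.271, "wx": 0, "wy": 0, "wz": 0}, {"x": 0.55, "y": -0.0215, "z": 0.271, "wx": 0, "wy": 0, "wz": 0}, {"x": 0.6, "y": -0.0215, "z": 0.271, "wx": 0, "wy": 0, "wz": 0}, {"x": 0.62, "y": -0.0215, "z": 0.271, "wx": 0, "wy": 0, "wz": 0}, {"x": 0.62, "y": -0.0215, "z": 0.271, "wx": 0, "wy": 0, "wz": 0}])

```text
clock: 4.12
position: [0.482, -0.3334, 0.0111]
tool_rot: [-1.861, 1.568, 2.906]
force: [0.5, 0.7, 0.5]
grip_width: 0.0854
```

Request:
servo_tool(targets=[{"x": 0, "y": 0, "z": 0, "wx": 0, "wy": 0, "wz": 0}, {"x": 0, "y": 0, "z": 0, "wx": 0, "wy": 0, "wz": 0}, {"x": 0, "y": 0, "z": 0, "wx": 0, "wy": 0, "wz": 0}, {"x": 0, "y": 0, "z": 0, "wx": 0, "wy": 0, "wz": 0}, {"x": 0, "y": 0, "z": 0, "wx": 0, "wy": 0, "wz": 0}, {"x": 0, "y": 0, "z": 0, "wx": 0, "wy": 0, "wz": 0}], grip=-1, squeeze=30)

```text
clock: 4.88
position: [0.4847, -0.3341, 0.0141]
tool_rot: [1.123, 1.568, -0.392]
force: [2.4, 5.0, 34.7]
grip_width: 0.0566
```

```bash
python3 -c "
from h import *
plan(.482,-.334,.26,3.2);plan(.503,-.050,.26,-7)"
```

```text
t 4.88 p [ 0.4847 -0.3341  0.0141] yawY 3.2 j1,j7 [0.25 0.96] w 0.0566 F [ 2.4  5.  34.7]
shift [-0.6149 -0.0053  0.    ] turn [-0.      0.0002 -0.0004] rows>= 3.9
t 4.88 p [ 0.4847 -0.3341  0.0141] yawY 3.2 j1,j7 [0.25 0.96] w 0.0566 F [ 2.4  5.  34.7]
shift [-0.6154  0.0867 -0.7059] turn [ 0.0283  0.0001 -0.0004] rows>= 6.0
```

```bash
python3 - <<'E'
from h import *
c=bot.get_calibration("wrist");i,d=bot.grab_frame("wrist");save("w2.png",i)
P=world("wrist",d,np.ones(d.shape,bool),c)
for r in bot.trace("wrist","gift")[:2]:
    Q=world("wrist",d,r["mask"],c);print(r["confidence"],r["pixel"],np.median(Q,0));Q=Q[Q[:,2]>.035];print(cv2.minAreaRect((Q[:,:2]*1000).astype(np.float32)))
plan(.482,-.334,.26,3.2)
i,d=bot.grab_frame("top")
for r in bot.trace("top","gift")[:1]:
    Q=world("top",d,r["mask"]);print(r["confidence"],np.median(Q,0),np.percentile(Q,[5,95],axis=0))
E
```

```text
0.75 [320.1, 286.0] [ 0.48204194 -0.32198572  0.04542745]
((481.02728271484375, -335.03826904296875), (66.24832916259766, 100.78031158447266), 2.9463765621185303)
t 4.97 p [ 0.4846 -0.3341  0.0141] yawY 3.2 j1,j7 [0.25 0.96] w 0.0561 F [ 2.3  4.6 35.6]
shift [-0.6149 -0.0052 -0.    ] turn [-0.      0.0002 -0.0004] rows>= 3.9
0.31 [ 0.77217512 -0.12087479  0.07200661] [[ 0.75153375 -0.18000648  0.00209131]
 [ 0.80536747 -0.0701131   0.18432182]]
```

View pics/w2.png

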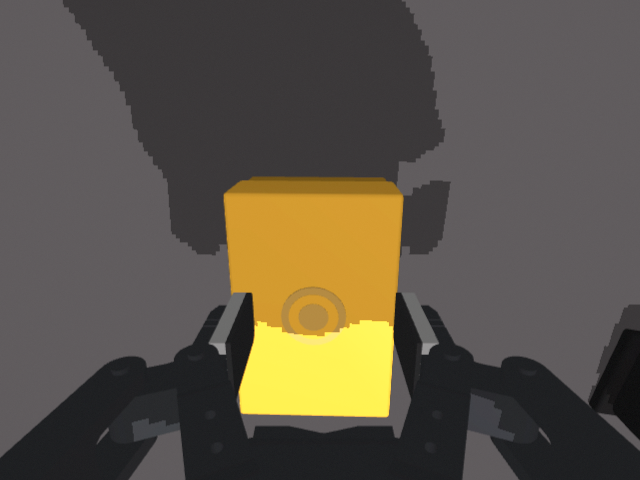

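Request:
servo_tool(targets=[{"x": -0.01, "y": 0, "z": 0, "wx": 0, "wy": 0, "wz": 0}, {"x": -0.025, "y": 0, "z": 0, "wx": 0, "wy": 0, "wz": 0}, {"x": -0.04, "y": 0, "z": 0, "wx": 0, "wy": 0, "wz": 0}, {"x": -0.04, "y": 0, "z": 0, "wx": 0, "wy": 0, "wz": 0}])

```text
clock: 5.58
position: [0.4846, -0.3342, 0.0305]
tool_rot: [1.087, 1.568, -0.428]
force: [0.4, -0.4, -0.1]
grip_width: -0.0001
```

```bash
cat > box.py <<'E'
from h import *
def box(zlo,zhi):
    o=bot.observe();c=bot.get_calibration("wrist");i,d=bot.grab_frame("wrist")
    r=bot.trace("wrist","gift")
    print("t",o["clock"],"pos",o["position"].round(4),"F",o["force"].round(1),"w",o["grip_width"])
    for r in r[:1]:
        Q=world("wrist",d,r["mask"],c);z=np.percentile(Q[:,2],[25,50,90]);Q=Q[(Q[:,2]>zlo)&(Q[:,2]<zhi)]
        s=np.linalg.lstsq(np.c_[Q[:,:2],np.ones(len(Q))],Q[:,2],rcond=None)[0]
        print(r["confidence"],"z",z.round(4),"slope",s[:2].round(3),cv2.minAreaRect((Q[:,:2]*1000).astype(np.float32)))
    return i,d,c
E
python3 - <<'E'
from box import *
i,d,c=box(.035,.09)
# finger points: dark pixels near hand
P=world("wrist",d,np.ones(d.shape,bool),c).reshape(-1,3)
ok=d.ravel()>0; v,u=np.nonzero(d>0)
for n,m in(("L",(u>200)&(u<252)&(v>285)&(v<380)),("R",(u>398)&(u<450)&(v>285)&(v<380))):
    Q=P[m]; Q=Q[(Q[:,2]>.03)]; col=i[v[m],u[m]][P[m][:,2]>.03]; Q=Q[col.max(1)<150]; print(n,len(Q),np.percentile(Q,[1,10,50,90],axis=0).round(4).tolist())
E
```

```text
t 5.575 pos [ 0.4846 -0.3342  0.0305] F [ 0.4 -0.4 -0.1] w -0.000138024814030056
0.61 z [0.044  0.0445 0.0454] slope [ 0.005 -0.014] ((457.76763916015625, -327.7221984863281), (66.16809844970703, 82.95730590820312), 3.3893330097198486)
L 1466 [[0.4511, -0.3271, 0.1025], [0.453, -0.3245, 0.1058], [0.4584, -0.3233, 0.1102], [0.463, -0.3221, 0.1145]]
R 1506 [[0.505, -0.3243, 0.1019], [0.5062, -0.3213, 0.1051], [0.5105, -0.3203, 0.1103], [0.5161, -0.3193, 0.1146]]
```

```bash
python3 - <<'E'
from box import *
i,d,c=box(.035,.09); save("w3.png",i)
K=np.array(c["intrinsics"]);o=bot.observe()
X=np.array(c["R"])@o["position"]+np.array(c["t"]);print("tcp px",(K@X/X[2])[:2],X)
E
```

```text
t 5.675 pos [ 0.4844 -0.334   0.0299] F [-0.  -0.1  0.7] w 0.00024152115235745005
0.59 z [0.044  0.0445 0.0454] slope [ 0.003 -0.014] ((457.7161865234375, -327.3601989746094), (66.02068328857422, 82.21514892578125), 3.111886978149414)
tcp px [322.57411097 280.30157723] [-0.00034384  0.02307832  0.18487777]
```

View pics/w3.png

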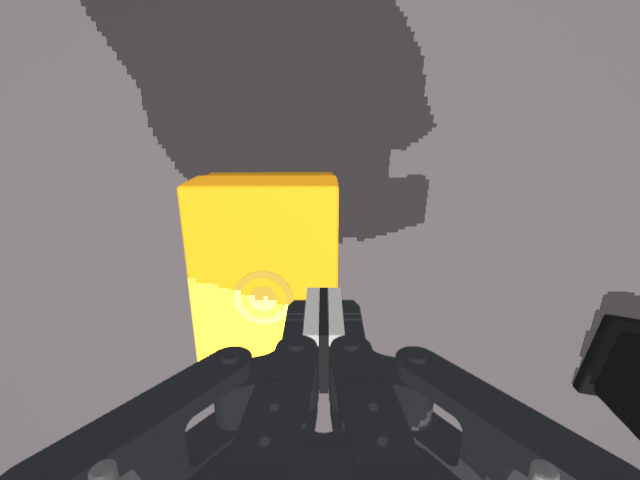

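```bash
python3 - <<'E'
from box import *
i,d,c=box(.035,.09)
W=lambda u,v:(np.array(c["R"]).T@(np.linalg.inv(c["intrinsics"])@np.array([u*d[v,u],v*d[v,u],d[v,u]])-np.array(c["t"]))).round(4)
for u,v in((313,291),(313,300),(313,330),(335,291),(335,300),(335,330),(300,310),(270,385),(322,280),(265,250)): print(u,v,d[v,u],W(u,v),i[v,u])
E
```

```text
t 5.775 pos [ 0.4844 -0.334   0.0298] F [-0.2 -0.2  0.6] w 0.00012050810894529416
0.63 z [0.044  0.0445 0.0454] slope [ 0.003 -0.014] ((457.76385498046875, -327.1371154785156), (66.0443344116211, 82.0930404663086), 3.5080759525299072)
313 291 0.14844374 [ 0.4801 -0.3226  0.0642] [168 168 167]
313 300 0.14248766 [ 0.4803 -0.323   0.0706] [168 168 167]
313 330 0.123541266 [ 0.4808 -0.3231  0.0905] [169 169 168]
335 291 0.14798434 [ 0.4885 -0.3219  0.0646] [169 169 168]
335 300 0.14325841 [ 0.4884 -0.323   0.0699] [169 168 168]
335 330 0.1231738 [ 0.4878 -0.3225  0.0909] [169 168 167]
300 310 0.14209594 [ 0.4757 -0.3266  0.0721] [52 54 57]
270 385 0.09131773 [ 0.4712 -0.3183  0.1227] [52 54 58]
322 280 0.16805291 [ 0.4837 -0.3267  0.045 ] [254 232  79]
265 250 0.16417569 [ 0.4589 -0.3143  0.0446] [254 231  79]
```

Wrist view 3: the shut fingertips at about (323,290) are above the lid. Depth puts them at z ≈ 0.063, while the reported TCP is at z = 0.030. So the real fingertips sit about 33 mm behind the reported TCP along the tool axis. The fingers closed onto the lid and nudged the box sideways; it is still flat. I'll rise, open and measure again, allowing for this offset.

Request:
servo_tool(targets=[{"x": -0.15, "y": 0, "z": 0, "wx": 0, "wy": 0, "wz": 0}, {"x": -0.3, "y": 0, "z": 0, "wx": 0, "wy": 0, "wz": 0}, {"x": -0.42, "y": 0, "z": 0, "wx": 0, "wy": 0, "wz": 0}, {"x": -0.42, "y": 0, "z": 0, "wx": 0, "wy": 0, "wz": 0}, {"x": -0.42, "y": 0, "z": 0, "wx": 0, "wy": 0, "wz": 0}], grip=1)

```text
clock: 6.5
position: [0.4839, -0.3335, 0.1972]
tool_rot: [1.321, 1.569, -0.194]
force: [-0.9, -0.5, -0.2]
grip_width: 0.085
```

```bash
python3 - <<'E'
from box import *
i,d,c=box(.035,.06)
P=world("wrist",d,d>-1,c) if False else None
v,u=np.nonzero(d>0);Q=world("wrist",d,d>0,c)
o=bot.observe()["position"]
m=(Q[:,2]>.10)&(abs(Q[:,0]-o[0])<.07)
for n,s in(("-x",Q[:,0]<o[0]),("+x",Q[:,0]>=o[0])):
    k=Q[m&s];low=k[k[:,2]<np.percentile(k[:,2],2)];print(n,"lowest z",np.percentile(k[:,2],[0,1,5]).round(4),low.mean(0).round(4))
plan(.458,-.334,-.029,3)
E
```

```text
t 6.5 pos [ 0.4839 -0.3335  0.1972] F [-0.9 -0.5 -0.2] w 0.08501251957010138
0.85 z [0.044  0.0445 0.0455] slope [-0.    -0.004] ((457.9725341796875, -336.2098388671875), (65.97198486328125, 99.86106872558594), 3.093029499053955)
-x lowest z [0.2355 0.2421 0.2536] [ 0.4402 -0.3325  0.2418]
+x lowest z [0.2353 0.2421 0.2534] [ 0.528  -0.3277  0.2418]
t 6.6 p [ 0.4836 -0.3335  0.1966] yawY 3.2 j1,j7 [0.13 0.85] w 0.0855 F [-0.7  0.8  0.4]
shift [ 0.564  -0.0641 -0.0023] turn [ 0.0005 -0.     -0.    ] rows>= 3.6
```

Request:
servo_tool(targets=[{"x": 0.08, "y": -0.064, "z": 0.003, "wx": 0, "wy": 0, "wz": 0}, {"x": 0.2, "y": -0.064, "z": 0.003, "wx": 0, "wy": 0, "wz": 0}, {"x": 0.3, "y": -0.064, "z": 0.003, "wx": 0, "wy": 0, "wz": 0}, {"x": 0.38, "y": -0.064, "z": 0.003, "wx": 0, "wy": 0, "wz": 0}, {"x": 0.44, "y": -0.064, "z": 0.003, "wx": 0, "wy": 0, "wz": 0}, {"x": 0.49, "y": -0.064, "z": 0.003, "wx": 0, "wy": 0, "wz": 0}, {"x": 0.53, "y": -0.064, "z": 0.003, "wx": 0, "wy": 0, "wz": 0}, {"x": 0.555, "y": -0.064, "z": 0.003, "wx": 0, "wy": 0, "wz": 0}, {"x": 0.555, "y": -0.064, "z": 0.003, "wx": 0, "wy": 0, "wz": 0}])

```text
clock: 7.72
position: [0.458, -0.3361, -0.0258]
tool_rot: [-2.448, 1.57, 2.32]
force: [-0.1, -0.0, 0.3]
grip_width: 0.0854
```

```bash
python3 - <<'E'
from box import *
i,d,c=box(.035,.06); save("w4.png",i)
E
```

```text
t 7.725 pos [ 0.458  -0.3361 -0.0258] F [-0.1 -0.   0.3] w 0.0854304600741814
0.81 z [0.044  0.0445 0.0453] slope [ 0.    -0.019] ((457.59954833984375, -324.525390625), (66.20916748046875, 76.81834411621094), 3.323269844055176)
```

View pics/w4.png

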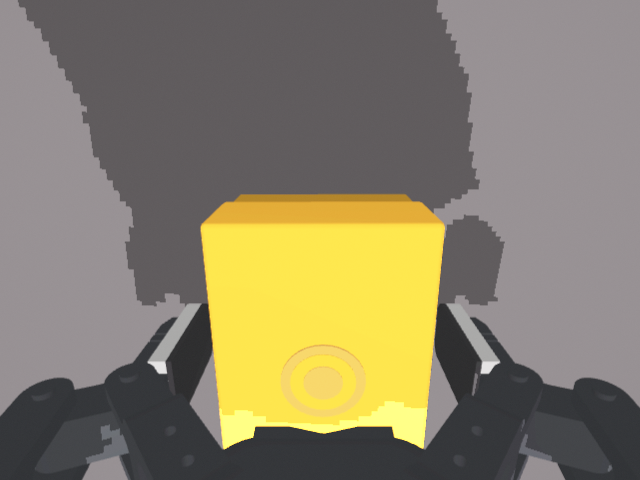

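The fingers at columns 200 and 445 now straddle the box, which spans columns 205–440, and there is no contact. Closing.

Request:
servo_tool(targets=[{"x": 0, "y": 0, "z": 0, "wx": 0, "wy": 0, "wz": 0}, {"x": 0, "y": 0, "z": 0, "wx": 0, "wy": 0, "wz": 0}, {"x": 0, "y": 0, "z": 0, "wx": 0, "wy": 0, "wz": 0}, {"x": 0, "y": 0, "z": 0, "wx": 0, "wy": 0, "wz": 0}, {"x": 0, "y": 0, "z": 0, "wx": 0, "wy": 0, "wz": 0}, {"x": 0, "y": 0, "z": 0, "wx": 0, "wy": 0, "wz": 0}], grip=-1, squeeze=30)

```text
clock: 8.57
position: [0.4589, -0.3366, -0.0241]
tool_rot: [1.083, 1.569, -0.432]
force: [-0.1, -0.0, 5.9]
grip_width: 0.0658
```

Request:
servo_tool(targets=[{"x": -0.02, "y": 0, "z": 0, "wx": 0, "wy": 0, "wz": 0}, {"x": -0.07, "y": 0, "z": 0, "wx": 0, "wy": 0, "wz": 0}, {"x": -0.15, "y": 0, "z": 0, "wx": 0, "wy": 0, "wz": 0}, {"x": -0.25, "y": 0, "z": 0, "wx": 0, "wy": 0, "wz": 0}, {"x": -0.37, "y": 0, "z": 0, "wx": 0, "wy": 0, "wz": 0}, {"x": -0.48, "y": 0, "z": 0, "wx": 0, "wy": 0, "wz": 0}, {"x": -0.53, "y": 0, "z": 0, "wx": 0, "wy": 0, "wz": 0}, {"x": -0.53, "y": 0, "z": 0, "wx": 0, "wy": 0, "wz": 0}])

```text
clock: 9.57
position: [0.459, -0.3368, 0.1902]
tool_rot: [1.128, 1.566, -0.387]
force: [0.2, 0.7, -2.0]
grip_width: 0.0653
```

```bash
python3 - <<'E'
from box import *
i,d,c=box(.2,.35)
plan(.503,-.050,.19,-7)
E
```

```text
t 9.575 pos [ 0.459  -0.3368  0.1902] F [ 0.2  0.7 -2. ] w 0.06532948188659463
0.58 z [0.2583 0.2588 0.2596] slope [ 0.008 -0.119] ((454.0262756347656, -324.47137451171875), (75.46429443359375, 76.13019561767578), 3.252110481262207)
t 9.68 p [ 0.4582 -0.3361  0.1878] yawY 3.2 j1,j7 [0.14 0.88] w 0.0658 F [-0.8  0.6 -2.2]
shift [-0.0055  0.1515 -0.7078] turn [ 0.0283  0.0001 -0.0003] rows>= 4.6
```

Request:
servo_tool(targets=[{"x": -0.03, "y": 0.015, "z": -0.06, "wx": 0.003, "wy": 0, "wz": 0}, {"x": -0.05, "y": 0.04, "z": -0.18, "wx": 0.008, "wy": 0, "wz": 0}, {"x": -0.05, "y": 0.07, "z": -0.32, "wx": 0.014, "wy": 0, "wz": 0}, {"x": -0.05, "y": 0.1, "z": -0.46, "wx": 0.02, "wy": 0, "wz": 0}, {"x": -0.05, "y": 0.13, "z": -0.58, "wx": 0.025, "wy": 0, "wz": 0}, {"x": -0.03, "y": 0.145, "z": -0.66, "wx": 0.0283, "wy": 0, "wz": 0}, {"x": 0, "y": 0.1515, "z": -0.7, "wx": 0.0283, "wy": 0, "wz": 0}, {"x": 0, "y": 0.1515, "z": -0.708, "wx": 0.0283, "wy": 0, "wz": 0}, {"x": 0, "y": 0.1515, "z": -0.708, "wx": 0.0283, "wy": 0, "wz": 0}])

```text
clock: 10.8
position: [0.5028, -0.0512, 0.1878]
tool_rot: [1.118, 1.569, -0.576]
force: [0.2, 0.6, -0.9]
grip_width: 0.0658
```

```bash
python3 - <<'E'
from box import *
i,d,c=box(.2,.35); save("w5.png",i)
Q=world("wrist",d,d>0,c)
# dispenser-frame
r=np.radians(83);u=Q[:,:2]@[np.cos(r),np.sin(r)]-.162;v=Q[:,:2]@[-np.sin(r),np.cos(r)]+.5605
t=(abs(Q[:,2]-.135)<.004);print("tray u",np.percentile(u[t],[1,50,99]),"v",np.percentile(v[t],[1,99]))
h=(Q[:,2]>.145)&(Q[:,2]<.17)&(u>-.11)&(u<-.06);print(np.histogram(v[h],bins=np.arange(-.12,.121,.01)))
plan(.503,-.050,.125,-7);plan(.503,-.050,.1105,-7)
E
```

```text
t 10.8 pos [ 0.5028 -0.0512  0.1878] F [ 0.2  0.6 -0.9] w 0.06575605240102192
0.76 z [0.256  0.2564 0.2573] slope [-0.017 -0.118] ((507.7519226074219, -39.12396240234375), (75.93378448486328, 77.69251251220703), 82.72969818115234)
tray u [-0.22143331 -0.10562806 -0.03415237] v [-0.10075653  0.09488426]
(array([  0, 781, 697,   0,   0,   0,   0,   0,   0,   0, 692, 815, 794,
       485,   0,   0,   0,   0,   0,   0,   0, 766, 485,   0]), array([-1.20000000e-01, -1.10000000e-01, -1.00000000e-01, -9.00000000e-02,
       -8.00000000e-02, -7.00000000e-02, -6.00000000e-02, -5.00000000e-02,
       -4.00000000e-02, -3.00000000e-02, -2.00000000e-02, -1.00000000e-02,
       -5.55111512e-17,  1.00000000e-02,  2.00000000e-02,  3.00000000e-02,
        4.00000000e-02,  5.00000000e-02,  6.00000000e-02,  7.00000000e-02,
        8.00000000e-02,  9.00000000e-02,  1.00000000e-01,  1.10000000e-01,
        1.20000000e-01]))
t 10.9 p [ 0.503  -0.0512  0.1881] yawY -7.1 j1,j7 [-0.46  0.15] w 0.0657 F [ 0.6  0.1 -1.4]
shift [ 0.1577 -0.0007 -0.0032] turn [-0.0003  0.0001 -0.0004] rows>= 1.0
t 10.9 p [ 0.503  -0.0512  0.1881] yawY -7.1 j1,j7 [-0.46  0.15] w 0.0657 F [ 0.6  0.1 -1.4]
shift [ 0.1939 -0.0008 -0.0032] turn [-0.0003  0.0001 -0.0004] rows>= 1.2
```

View pics/w5.png

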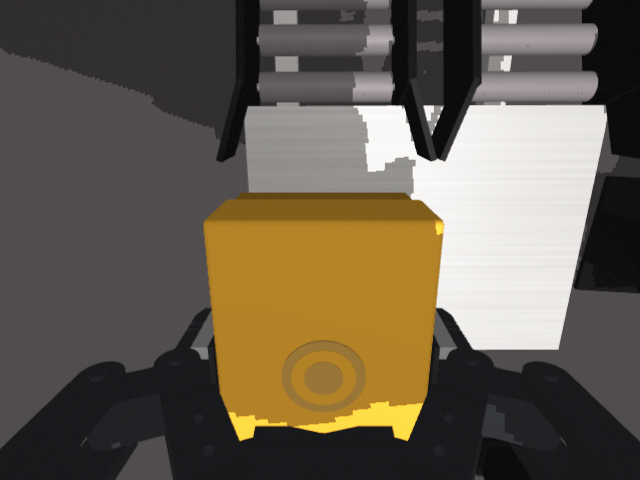

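The box is centred in front of the yellow lane, whose mouth is at columns 240–415 and row 100. Lowering it slowly.

Request:
servo_tool(targets=[{"x": 0.03, "y": 0, "z": 0, "wx": 0, "wy": 0, "wz": 0}, {"x": 0.07, "y": 0, "z": 0, "wx": 0, "wy": 0, "wz": 0}, {"x": 0.11, "y": 0, "z": 0, "wx": 0, "wy": 0, "wz": 0}, {"x": 0.145, "y": 0, "z": 0, "wx": 0, "wy": 0, "wz": 0}, {"x": 0.17, "y": 0, "z": 0, "wx": 0, "wy": 0, "wz": 0}, {"x": 0.183, "y": 0, "z": 0, "wx": 0, "wy": 0, "wz": 0}, {"x": 0.188, "y": 0, "z": 0, "wx": 0, "wy": 0, "wz": 0}, {"x": 0.192, "y": 0, "z": 0, "wx": 0, "wy": 0, "wz": 0}, {"x": 0.194, "y": 0, "z": 0, "wx": 0, "wy": 0, "wz": 0}])

```text
clock: 12.02
position: [0.5033, -0.0513, 0.1108]
tool_rot: [1.485, 1.568, -0.21]
force: [-5.1, 1.0, 20.9]
grip_width: 0.0655
```

Contact with the tray, so I'll ease off slightly and open.

Request:
servo_tool(targets=[{"x": -0.002, "y": 0, "z": 0, "wx": 0, "wy": 0, "wz": 0}, {"x": -0.002, "y": 0, "z": 0, "wx": 0, "wy": 0, "wz": 0}])

```text
clock: 12.28
position: [0.5034, -0.0512, 0.1118]
tool_rot: [1.528, 1.568, -0.167]
force: [-0.7, -0.4, -0.9]
grip_width: 0.0659
```

Request:
servo_tool(targets=[{"x": 0, "y": 0, "z": 0, "wx": 0, "wy": 0, "wz": 0}, {"x": 0, "y": 0, "z": 0, "wx": 0, "wy": 0, "wz": 0}, {"x": 0, "y": 0, "z": 0, "wx": 0, "wy": 0, "wz": 0}, {"x": 0, "y": 0, "z": 0, "wx": 0, "wy": 0, "wz": 0}, {"x": 0, "y": 0, "z": 0, "wx": 0, "wy": 0, "wz": 0}], grip=1)

```text
clock: 12.9
position: [0.5034, -0.0513, 0.1118]
tool_rot: [1.526, 1.568, -0.169]
force: [1.2, -0.3, 0.3]
grip_width: 0.0853
```

Request:
servo_tool(targets=[{"x": -0.05, "y": 0, "z": 0, "wx": 0, "wy": 0, "wz": 0}, {"x": -0.12, "y": 0, "z": 0, "wx": 0, "wy": 0, "wz": 0}, {"x": -0.22, "y": 0, "z": 0, "wx": 0, "wy": 0, "wz": 0}, {"x": -0.32, "y": 0, "z": 0, "wx": 0, "wy": 0, "wz": 0}, {"x": -0.32, "y": 0, "z": 0, "wx": 0, "wy": 0, "wz": 0}])

```text
clock: 13.52
position: [0.5043, -0.0513, 0.2421]
tool_rot: [1.733, 1.564, 0.038]
force: [-0.5, -0.2, -0.3]
grip_width: 0.0855
```

```bash
python3 - <<'E'
from box import *
i,d,c=box(.17,.19)
plan(.49,-.155,.24,-7);plan(.49,-.155,.12,-7)
E
```

```text
t 13.525 pos [ 0.5043 -0.0513  0.2421] F [-0.5 -0.2 -0.3] w 0.08551500620570196
0.78 z [0.179  0.1795 0.1804] slope [-0.001 -0.004] ((503.56378173828125, -51.42522430419922), (100.73286437988281, 66.22241973876953), 82.73326110839844)
t 13.62 p [ 0.503  -0.0509  0.2396] yawY -7.1 j1,j7 [-0.5   0.11] w 0.0854 F [-0.7  0.  -0.8]
shift [-1.000e-03 -2.000e-04  2.622e-01] turn [-0.0002 -0.     -0.0005] rows>= 1.7
t 13.62 p [ 0.503  -0.0509  0.2396] yawY -7.1 j1,j7 [-0.5   0.11] w 0.0854 F [-0.7  0.  -0.8]
shift [ 0.299  -0.0012  0.2623] turn [-0.0002 -0.     -0.0005] rows>= 2.5
```

The box sits flat and released on the tray at dispenser x ≈ -0.152, y ≈ 0.054. Next I'll go behind it with the fingers half open.

Request:
servo_tool(targets=[{"x": 0, "y": 0.003, "z": 0.1, "wx": 0, "wy": 0, "wz": 0}, {"x": 0, "y": 0.003, "z": 0.22, "wx": 0, "wy": 0, "wz": 0}, {"x": 0.02, "y": 0.003, "z": 0.25, "wx": 0, "wy": 0, "wz": 0}, {"x": 0.1, "y": 0.003, "z": 0.25, "wx": 0, "wy": 0, "wz": 0}, {"x": 0.2, "y": 0.003, "z": 0.25, "wx": 0, "wy": 0, "wz": 0}, {"x": 0.27, "y": 0.003, "z": 0.25, "wx": 0, "wy": 0, "wz": 0}, {"x": 0.294, "y": 0.003, "z": 0.25, "wx": 0, "wy": 0, "wz": 0}, {"x": 0.294, "y": 0.003, "z": 0.25, "wx": 0, "wy": 0, "wz": 0}], grip=-0.3)

```text
clock: 14.62
position: [0.492, -0.1502, 0.1217]
tool_rot: [1.665, 1.569, -0.029]
force: [0.4, -0.3, -0.5]
grip_width: 0.0299
```

```bash
python3 - <<'E'
from box import *
i,d,c=box(.17,.19); save("w6.png",i)
r=np.radians(83)
def w(u,v): return u*np.array([np.cos(r),np.sin(r)])+v*np.array([-np.sin(r),np.cos(r)])
for x in(-.11,):
    p=w(.162+x,-.5055);plan(p[0],p[1],.122,-7)
E
```

```text
t 14.625 pos [ 0.492  -0.1502  0.1217] F [ 0.4 -0.3 -0.5] w 0.029864719973089527
0.87 z [0.1791 0.1796 0.1805] slope [0.    0.007] ((501.07366943359375, -73.51118469238281), (55.19637680053711, 66.3968276977539), 82.88056182861328)
t 14.72 p [ 0.4927 -0.1504  0.1227] yawY -7.1 j1,j7 [-0.22  0.44] w 0.0301 F [ 0.4 -0.5  0.5]
shift [ 0.0019 -0.0049 -0.353 ] turn [-0.0002 -0.     -0.0007] rows>= 2.3
```

View pics/w6.png

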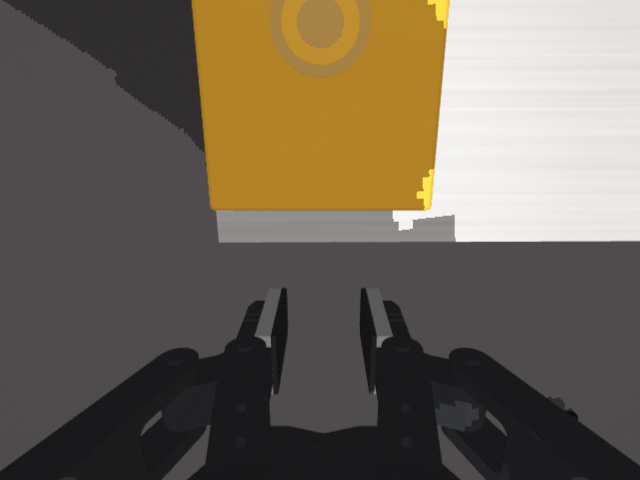

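The fingers (columns 265–390, row 290) are behind the box's rear edge at row 210, and centred on it. Pushing slowly.

Request:
servo_tool(targets=[{"x": 0, "y": -0.004, "z": -0.04, "wx": 0, "wy": 0, "wz": 0}, {"x": 0, "y": -0.004, "z": -0.075, "wx": 0, "wy": 0, "wz": 0}, {"x": 0, "y": -0.004, "z": -0.09, "wx": 0, "wy": 0, "wz": 0}, {"x": 0, "y": -0.004, "z": -0.105, "wx": 0, "wy": 0, "wz": 0}, {"x": 0, "y": -0.004, "z": -0.125, "wx": 0, "wy": 0, "wz": 0}, {"x": 0, "y": -0.004, "z": -0.145, "wx": 0, "wy": 0, "wz": 0}, {"x": 0, "y": -0.004, "z": -0.165, "wx": 0, "wy": 0, "wz": 0}, {"x": 0, "y": -0.004, "z": -0.185, "wx": 0, "wy": 0, "wz": 0}, {"x": 0, "y": -0.004, "z": -0.205, "wx": 0, "wy": 0, "wz": 0}, {"x": 0, "y": -0.004, "z": -0.225, "wx": 0, "wy": 0, "wz": 0}, {"x": 0, "y": -0.004, "z": -0.24, "wx": 0, "wy": 0, "wz": 0}, {"x": 0, "y": -0.004, "z": -0.25, "wx": 0, "wy": 0, "wz": 0}])

```text
clock: 16.23
position: [0.5034, -0.0505, 0.1227]
tool_rot: [1.645, 1.567, -0.049]
force: [0.3, -1.1, -0.2]
grip_width: 0.0303
```

```bash
python3 - <<'E'
from box import *
i,d,c=box(.17,.19); save("w7.png",i)
Q=world("wrist",d,bot.trace("wrist","gift")[0]["mask"],c);Q=Q[Q[:,2]>.172]
r=np.radians(83);u=Q[:,:2]@[np.cos(r),np.sin(r)]-.162;v=Q[:,:2]@[-np.sin(r),np.cos(r)]+.5605
print("x",np.percentile(u,[.5,99.5]).round(4),"y",np.percentile(v,[1,50,99]).round(4))
E
```

```text
t 16.225 pos [ 0.5034 -0.0505  0.1227] F [ 0.3 -1.1 -0.2] w 0.030273601097686214
0.89 z [0.1791 0.1796 0.1804] slope [-0.001 -0.   ] ((510.5511474609375, 5.250736236572266), (98.05670928955078, 66.61482238769531), 82.83285522460938)
x [-0.1382 -0.0463] y [0.0225 0.0545 0.0863]
```

Request:
servo_tool(targets=[{"x": 0, "y": 0, "z": -0.015, "wx": 0, "wy": 0, "wz": 0}, {"x": 0, "y": 0, "z": -0.03, "wx": 0, "wy": 0, "wz": 0}, {"x": 0, "y": 0, "z": -0.045, "wx": 0, "wy": 0, "wz": 0}, {"x": 0, "y": 0, "z": -0.055, "wx": 0, "wy": 0, "wz": 0}, {"x": 0, "y": 0, "z": -0.065, "wx": 0, "wy": 0, "wz": 0}, {"x": 0, "y": 0, "z": -0.075, "wx": 0, "wy": 0, "wz": 0}, {"x": 0, "y": 0, "z": -0.085, "wx": 0, "wy": 0, "wz": 0}, {"x": 0, "y": 0, "z": -0.095, "wx": 0, "wy": 0, "wz": 0}, {"x": 0, "y": 0, "z": -0.105, "wx": 0, "wy": 0, "wz": 0}, {"x": 0, "y": 0, "z": -0.115, "wx": 0, "wy": 0, "wz": 0}, {"x": 0, "y": 0, "z": -0.115, "wx": 0, "wy": 0, "wz": 0}, {"x": 0, "y": 0, "z": -0.115, "wx": 0, "wy": 0, "wz": 0}])

```text
clock: 17.88
position: [0.509, -0.0052, 0.1227]
tool_rot: [1.635, 1.567, -0.059]
force: [-0.7, -0.7, 0.1]
grip_width: 0.03
```

```bash
cat > chk.py <<'E'
from box import *
i,d,c=box(.0,.3); save("w8.png",i)
i,d=bot.grab_frame("scene"); save("s8.png",i)
r=np.radians(83)
for cam in("scene","wrist"):
    if cam=="wrist": c=bot.get_calibration("wrist"); i,d=bot.grab_frame("wrist")
    else: c=bot.get_calibration(cam)
    hsv=cv2.cvtColor(i,cv2.COLOR_RGB2HSV);m=cv2.inRange(hsv,(15,120,100),(35,255,255))>0
    Q=world(cam,d,m,c);u=Q[:,:2]@[np.cos(r),np.sin(r)]-.162;v=Q[:,:2]@[-np.sin(r),np.cos(r)]+.5605
    k=(abs(v-.055)<.045)&(abs(u)<.3)&(Q[:,2]>.05)
    if k.sum()>20: print(cam,k.sum(),"x",np.percentile(u[k],[1,50,99]).round(3),"y",np.percentile(v[k],[1,99]).round(3),"z",np.percentile(Q[k,2],[1,50,99]).round(3))
E
python3 chk.py
```

```text
t 17.875 pos [ 0.509  -0.0052  0.1227] F [-0.7 -0.7  0.1] w 0.02997798777324918
0.6 z [0.1251 0.1342 0.1494] slope [-0.03  -0.126] ((616.1943969726562, -33.87336730957031), (315.7223205566406, 428.166748046875), 71.9853515625)
scene 3286 x [0.022 0.147 0.237] y [0.015 0.088] z [0.073 0.111 0.146]
```

View pics/s8.png

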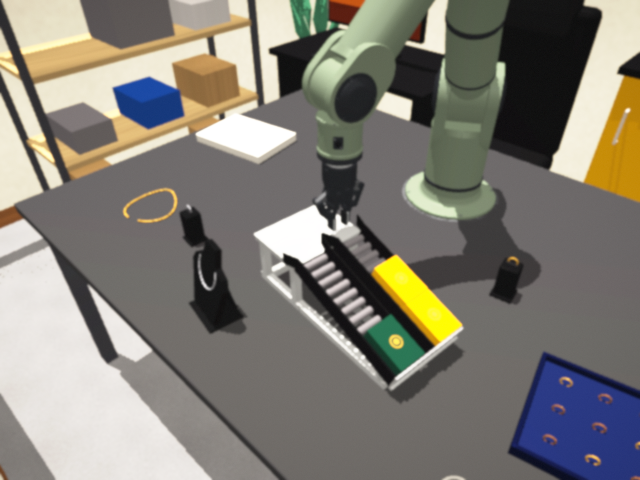

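The scene view shows the loaded box in the lane directly behind the yellow one, a continuous yellow strip from (385,265) to (445,335). Green and the bystanders are in place. I'll retract and check in numbers from the top camera.

Request:
servo_tool(targets=[{"x": -0.05, "y": 0, "z": 0.02, "wx": 0, "wy": 0, "wz": 0}, {"x": -0.15, "y": 0, "z": 0.05, "wx": 0, "wy": 0, "wz": 0}, {"x": -0.28, "y": 0, "z": 0.15, "wx": 0, "wy": 0, "wz": 0}, {"x": -0.3, "y": 0, "z": 0.3, "wx": 0, "wy": 0, "wz": 0}, {"x": -0.3, "y": 0, "z": 0.35, "wx": 0, "wy": 0, "wz": 0}])

```text
clock: 18.7
position: [0.4908, -0.1476, 0.2441]
tool_rot: [1.573, 1.564, -0.125]
force: [0.4, 1.4, -0.3]
grip_width: 0.0301
```

```bash
python3 - <<'E'
from h import *
z=np.load("top1.npz");i1,d1=z["i"],z["d"];r=np.radians(83)
def meas(i,d,lo,hi,name,ylane):
    m=cv2.inRange(cv2.cvtColor(i,cv2.COLOR_RGB2HSV),lo,hi)>0
    Q=world("top",d,m);u=Q[:,:2]@[np.cos(r),np.sin(r)]-.162;v=Q[:,:2]@[-np.sin(r),np.cos(r)]+.5605
    s=u*np.cos(.314)-(Q[:,2]-.135)*np.sin(.314); n=u*np.sin(.314)+(Q[:,2]-.135)*np.cos(.314)
    k=(abs(v-ylane)<.045)&(abs(u)<.3)&(Q[:,2]>.05)
    k&=n>np.median(n[k])-.006
    print(name,k.sum(),"s",np.percentile(s[k],[1,99]).round(4),"y",np.percentile(v[k],[1,99]).round(4),"n",np.percentile(n[k],[5,50,95]).round(4))
for n,lo,hi,y in(("yellow",(15,120,80),(35,255,255),.055),("green",(60,60,20),(95,255,200),-.055)):
    meas(i1,d1,lo,hi,"start "+n,y)
    for _ in range(2):
        i,d=bot.grab_frame("top"); meas(i,d,lo,hi,"now "+n,y)
for n in("ring_stand_a","bust"):
    for q in bot.trace("top",n): print(n,round(q["confidence"],2),q["pixel"])
E
```

```text
start yellow 864 s [0.1442 0.2446] y [0.0237 0.0884] n [0.0229 0.0266 0.03  ]
now yellow 1763 s [0.0453 0.2424] y [0.0239 0.0888] n [0.0232 0.0265 0.0298]
now yellow 1770 s [0.0452 0.243 ] y [0.0241 0.0888] n [0.023  0.0266 0.03  ]
start green 743 s [0.1447 0.2439] y [-0.0859 -0.0217] n [0.0229 0.0266 0.0301]
now green 707 s [0.1457 0.2438] y [-0.0859 -0.0227] n [0.0235 0.0266 0.0296]
now green 704 s [0.1465 0.2433] y [-0.0862 -0.0225] n [0.0233 0.0267 0.0298]
ring_stand_a 0.61 [451.5, 196.7]
ring_stand_a 0.58 [181.4, 335.2]
bust 0.85 [354.4, 153.3]
```

The rear end moved from s = 0.144 to 0.045, so the new box is about 99 mm behind the one ahead. It is level with it, at rest, and green has not moved. Handing in.

```bash
python3 -c "
from workcell import bot
print(bot.job_done())"
```

```text
the job is handed in; nothing more can be done
None
```

The yellow box is loaded in the left lane, the one with the yellow box, and rests against the yellow box ahead. I handed the job in at about 19 s of the 43 s allowed. No verdict was reported.

- **Placing:** I set the box on the load tray and let go of it there. It stood flat at dispenser x ≈ -0.152 m, about 1 mm off the lane centre line and aligned with the lane to within about 0.5°. I then pushed it slowly over the edge with the fingers half open, and it ran down by itself.
- **Last checks (top camera):** The box's centre is about 99 mm uphill of the yellow box ahead, in line with it sideways and level with it on the rollers. Two pictures in a row agree, so it is at rest. The yellow box ahead and the green box read within about 2 mm of where they started. The ring stands and the bust look undisturbed.
- **Box nudged by a failed first grasp:** The fingers closed on top of the lid, pressed down with about 35 N and slid the box roughly 24 mm across the desk. It stayed flat.
- **Fingertip disagreement:** Wrist-camera depth showed the real fingertips about 33 mm behind the reported tool point. I lowered the tool to allow for that, and the second grasp held.
- **Tray contact:** The force reached about 21 N as the box touched the tray, and I eased it off before opening the fingers.

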